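Take a salami's surface temperature

TASK

Take the thermometer out of its holder and hold it on the thick salami, with the tip inside the ring printed on the label, the stem square to the salami's sloping top and the display facing the salami's low, cut end. Press lightly, so that the sprung tip is pushed about half way in, never hard, and finish still gripping it there, steady, so that the reading can be taken. Do not touch the thin salami, and leave the jar, the price ticket and the dish where they are.

Things in the scene. Friction and masses are not known exactly. Their poses are not given: they have to be found in the camera images.
- thermometer: Hand thermometer, 0.15 kg, upright in its holder, display turned up to 1 rad from facing the robot. White slab handle 36 mm (x) by 24 mm (y), 73 mm tall, on a black round collar 38 mm wide, 12 mm high; below, a 12 mm stem with a sprung tip. Origin: stem axis at the collar's underside; z up the handle. Top at z = 85 mm, tip at -65 mm. A head at the top juts 20 mm to -x, the way the display faces.
- grip (a point): Middle of the place to grip the handle, across its 24 mm: on the thermometer's axis, 50 mm above its origin, 115 mm from the tip when the spring is out. Axes of the thermometer.
- display (a point): Middle of the thermometer's black display window, on the end of the head (24 mm wide, 30 mm tall): 38 mm to -x and 70 mm above the thermometer's origin.
- probe_tip (a point): Centre of the end face of the thermometer's sprung copper tip, 10 mm across. Axes of the thermometer.
- tip_spring (a joint): How far the sprung tip is pushed into the stem: 0 fully out (free), 0.012 m bottomed. Spring 400 N/m, no preload: half way (6 mm) takes 2.4 N.
- holder: Fixed grey block 66 x 66 x 80 mm high with an 18 mm round hole, 76 mm deep, down its middle, in which the thermometer's stem stands loosely, collar on the block's top; it lifts straight up and out. Origin: centre of the underside.
- thick_salami: Thick salami, 90 mm across, 200 mm long, firm, fixed in a black cradle, low cut end (-x) roughly towards the robot. Origin: middle of its axis, 100 mm above the table. x along its axis to the high end (20 degrees above level); z square out of its upper side through the ring. A white paper label 80 mm wide goes round the middle, with a dark ring printed on top.
- thick_ring (a point): Centre of the ring printed on top of the thick salami's label (ring 20 mm inside, 26 mm outside), on the salami's skin 45 mm from its axis. Axes of the thick salami: z is square to the skin here.
- thin_salami: The thin salami, 50 mm across and 200 mm long, in a similar 20 degree cradle with the same label and ring; not to be touched. Origin: middle of its axis, 82 mm above the table; x along its axis towards the high end.
- jar: Bystander: closed jar 60 mm across and 85 mm high, loose. Origin: centre of the underside.
- ticket: Bystander: red price ticket 80 mm wide, 66 mm high in all, on a small steel foot, loose. Origin: centre of the underside.
- dish: Bystander: white bowl 100 mm across and 35 mm high, loose. Origin: centre of the underside.
There are look-alikes about, which are no part of the job. Leave any orange, turquoise or yellow look-alike of the holder alone.

How it is judged (in metres and radians):
On the way:
1. the thermometer is lifted clear of its holder (height (world z) of probe_tip above 0.09 m and contact force between thermometer and the fingers above 2 N and contact force between thermometer and holder below 0.1 N), for 0.2 s.
At the end, for the whole second after the job is handed in: Thermometer gripped and still, clear of the holder; tip within 12 mm of the ring centre on the thick salami, stem within 0.20 rad of square to its top, display within 0.35 rad of its low end, sprung tip in by 2 to 10 mm, 0.5 to 8 N on the salami (distance between probe_tip and thick_ring below 0.012 m and angle between the z axis of thermometer and the z axis of thick_salami, either way round below 0.2 rad and z of grip in the frame of thick_salami above 0.12 m and angle between the x axis of thermometer and the x axis of thick_salami, either way round below 0.35 rad and x of display in the frame of thick_salami below -0.01 m and value of joint tip_spring between 0.002 and 0.01 m and contact force between thermometer and thick_salami between 0.5 and 8 N and contact force between thermometer and the fingers above 2 N and contact force between thermometer and holder below 0.1 N and linear speed of thermometer below 0.02 m/s); the arm keeps its last pose, push and grip.
It fails at once if the thermometer is pressed hard on the thick salami (over 15 N) (contact force between thermometer and thick_salami above 15 N).
It fails at once if the thin salami is touched (contact force between any of thermometer, the arm, the fingers and thin_salami above 0.5 N).
It fails at once if the jar is pushed away (over 30 mm) or tipped (distance of jar from where it was at the start of the episode above 0.03 m or angle between jar's own z axis and vertical above 0.4 rad).
It fails at once if the price ticket is pushed away (over 30 mm) or tipped (distance of ticket from where it was at the start of the episode above 0.03 m or angle between ticket's own z axis and vertical above 0.4 rad).
It fails at once if the dish is pushed away (over 30 mm) or tipped (distance of dish from where it was at the start of the episode above 0.03 m or angle between dish's own z axis and vertical above 0.4 rad).
It also fails if it takes over 35 s, if anything falls off the work surface, if the arm or the gripper's body presses on something with over 40 N, if the wrist force passes 120 N, or if a joint passes its speed limit or range.

ROBOT

A 7-joint arm with a two-finger parallel gripper is mounted at the origin on the work surface. World frame = base frame: x ahead of the robot, y to its left, z up, the work surface at z = 0. Lengths are in mm, angles in rad, forces in N, time in s.
With the tool pointing down it reaches from about 375 to 925 mm from the base axis. Payload 3.1 kg.
Tool frame: the origin (TCP) lies midway between the tips of the shut fingers; the grasp point (between the pads) lies 19 mm behind it; y points along the fingers, z is the direction in which the jaws open and shut, and the axes are right-handed (so a half turn about y gives the same grasp; the last joint's range is limited). The gripper opens to 85 mm and grips with 20 to 120 N. Pads are 22 mm wide; open, the fingers measure 114 mm over their backs; the gripper's body (76 mm by 85 mm) begins 54 mm behind the grasp point. The pads swing forward as they close: fully open they stand 13 mm farther back than shut.
Start: joints at [1.238, 0.383, 0.044, 1.598, -0.018, 1.161, -0.05], TCP at [151.242, -632.161, 197.069] pointing down, gripper open.
Joint ranges: [-2.61, 2.61], [-0.41, 2.15], [-1.48, 1.57], [0, 2.5], [-1.57, 4.71], [0.05, 1.97], [-2.85, 2.85]. Speed limits (rad/s): [2.79, 2.79, 3.14, 3.14, 3.14, 3.14, 3.14].

INTERFACE

Orientations are given as a rotation vector (axis times angle).
In Python, from station import ctrl gives the robot as it stands.
- The arm moves only by the tool play_rows, never from a script. Its argument "motion" is a list of rows, each an object with "linear": the shift along the tool's x, y, z in m, a list of three; "turn": the turn, a rotation vector about the tool's x, y, z in rad, a list of three; "gripper": the opening, from 0 (shut) to 1 (fully open). In form: [{"linear": [tx, ty, tz], "turn": [rx, ry, rz], "gripper": gripper}, ...]. A call has 1 to 12 rows; each row shifts and turns the pose as measured when the row begins, along the tool's axes as they then stand; what a row does not reach is not made up. A row lasts 1/10 s, in which the tool goes at most 50 mm and 8.59 degrees, less where a joint would pass 70% of its speed; a pose out of reach is approached as far as the arm can. A call with a gripper value outside its range is refused whole. The fingers move at their own pace and stop on an object; the grip force is fixed at half the most. Time passes only in rows, so rows that do not move let the fingers close. It gives the time, the measured TCP pose, the force and the opening at its end, in the units of the state.
- ctrl.get_obs(): the state, without advancing time (a new reading comes with each control period).
- ctrl.capture(name): name is "scene" or "side" or "wrist"; returns a dict with "image" (384x512x3 uint8, red, green, blue), "range_z" (384x512 float32, mm along the optical axis (not along the pixel's ray), 0 where there is no reading), "fx", "fy", "cx", "cy" (pixels), "k1" (the pictures are not rectified: a ray, as slopes to the right and down, at radius r is drawn at 1 + k1 r^2 times it, then the intrinsics apply), "pose" (4x4, takes a point from camera to world coordinates). Camera axes: x right, y up, looking along -z (the intrinsics and any distortion apply to the point x, -y, -z); pixel columns grow to the right and rows downward; lengths in mm; the calibration is good to about 2 mm. A picture is of the moment at which its call begins.
- ctrl.job_done(): hands the job in, once; it reports no verdict.
Trained networks look in a picture, given as the dict that the camera call returned (one of the last four; its "shot" number tells which), for a name from the list of things; names that differ only in an ending like _2 or _b are one class to them, and where a whole thing is asked for, a point or a joint stands for the part that bears it (a point fixed in the world has none). Each returns a list of dicts, best first, with "confidence" (0 to 1); they miss things now and then, are a little off and sometimes report something else, mostly with a low value. They report only what shows in the picture. A call takes as long as a camera call. They do not tell look-alikes from the thing itself.
- ctrl.boxes_of(name, picture): "bbox" ([left, top, width, height] in pixels, round what is visible of it).
- ctrl.outline_of(name, picture): "pixels" (384x512 bool, what is visible of it) and "bbox" ([left, top, width, height] in pixels, round what is visible of it).
The state is a dict: "time_s": time; "joint_pos": joint angles; "dq": joint speeds; "tau": joint torques, N m; "position": TCP position; "tcp_rot": TCP orientation; "ft_force": force on the tool from outside, world axes, zero at the start; "torque": the same for the moment, N m; "finger_gap": finger opening in mm.
Only numpy, scipy, OpenCV 4.12 (cv2) and the standard library are available. Lean on these libraries where they do the work, as an engineer would, in place of code of your own. Each camera call takes 0.05 s, during which the arm holds its last target.

## Working session

There is one attempt and no reset: what is moved stays moved. The work goes in short steps, Python scripts to look and compute and a tool call to move; the robot and the scene stay as the last step left them, time stands still between calls to the robot, and variables do not carry over. Pictures are saved under pics/ and viewed, and the job is handed in when it is done.

Besides the shell and the picture viewer there is one more tool, called by a JSON object that holds its "fn" and its "kwargs". play_rows: Moves the arm, as the interface text tells. Its arguments: {"type":"object","properties":{"motion":{"type":"array"}},"required":["motion"]}

```bash
ls; mkdir -p pics; python3 - <<'E'
from station import ctrl
import cv2,numpy as np
o=ctrl.get_obs();print({k:np.round(v,3) for k,v in o.items()})
for n in("scene","side","wrist"):
    c=ctrl.capture(n);cv2.imwrite(f"pics/{n}0.png",c["image"][:,:,::-1]);print(n,c["fx"],c["fy"],c["cx"],c["cy"],c["k1"],c["shot"]);print(np.round(c["pose"],3))
    for k in("thermometer","holder","thick_salami","thin_salami"):
        print(k,[(np.round(b["bbox"]),round(b["confidence"],2)) for b in ctrl.boxes_of(k,c)])
E
```

```text
pics
{'time_s': np.float64(0.0), 'joint_pos': array([ 1.238,  0.384,  0.044,  1.6  , -0.018,  1.161, -0.05 ]), 'dq': array([ 0.002,  0.   ,  0.001, -0.   , -0.002, -0.002, -0.001]), 'tau': array([ 0.0000e+00, -4.3346e+01,  1.0250e+00, -2.4951e+01,  1.1000e-02,
        1.1000e-02, -0.0000e+00]), 'position': array([ 150.993, -631.159,  195.683]), 'tcp_rot': array([-0.248,  2.1  , -2.094]), 'ft_force': array([-1.212, -0.163,  0.769]), 'torque': array([ 0.028, -0.035,  0.001]), 'finger_gap': np.float64(85.22)}
scene 475.3124200157152 475.3124200157152 260.82613994263767 199.88473273466786 -0.12586192470024513 1
[[ 7.840000e-01 -4.790000e-01  3.940000e-01  1.111548e+03]
 [ 6.200000e-01  6.070000e-01 -4.970000e-01 -7.622330e+02]
 [-1.000000e-03  6.340000e-01  7.730000e-01  1.122032e+03]
 [ 0.000000e+00  0.000000e+00  0.000000e+00  1.000000e+00]]
thermometer [(array([201., 192.,  15.,  38.]), 0.58)]
holder [(array([150., 199.,  35.,  40.]), 0.72), (array([218., 185.,  33.,  40.]), 0.7), (array([180., 254.,  37.,  42.]), 0.69), (array([333., 190.,  24.,  34.]), 0.33)]
thick_salami [(array([2
[... 381 characters left out ...]
0.00000e+00  1.00000e+00]]
thermometer []
holder [(array([173., 267.,  49.,  59.]), 0.84), (array([207., 206.,  33.,  43.]), 0.65), (array([226., 238.,  35.,  50.]), 0.64), (array([279., 266.,  46.,  57.]), 0.56)]
thick_salami [(array([140.,  98.,  72.,  57.]), 0.82)]
thin_salami [(array([181., 153.,  74.,  57.]), 0.8)]
wrist 310.0098645517958 310.0098645517958 260.8535691821802 194.54968505094376 0.006646644804730036 3
[[ 2.32000e-01  9.31000e-01  2.82000e-01  2.23106e+02]
 [-9.73000e-01  2.22000e-01  6.70000e-02 -6.15565e+02]
 [-1.00000e-03 -2.90000e-01  9.57000e-01  3.73839e+02]
 [ 0.00000e+00  0.00000e+00  0.00000e+00  1.00000e+00]]
thermometer []
holder []
thick_salami []
thin_salami []
```

```bash
python3 - <<'E'
import cv2
for n,(x,y,w,h) in {"scene":(120,80,280,230),"side":(120,80,230,270)}.items():
    i=cv2.imread(f"pics/{n}0.png")[y:y+h,x:x+w]
    f=2.2 if n=="side" else 2.6
    cv2.imwrite(f"pics/{n}0c.png",cv2.resize(i,None,fx=f,fy=f,interpolation=cv2.INTER_CUBIC))
E
```

```text
(no output)
```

View pics/scene0.png

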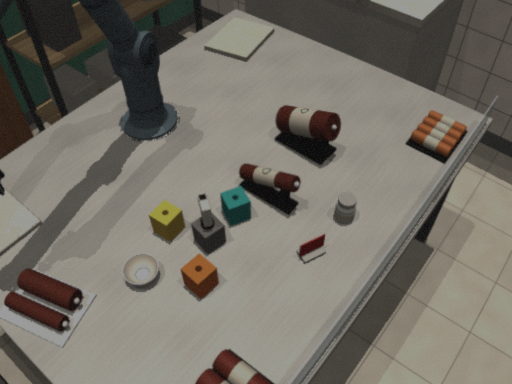

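View pics/scene0c.png

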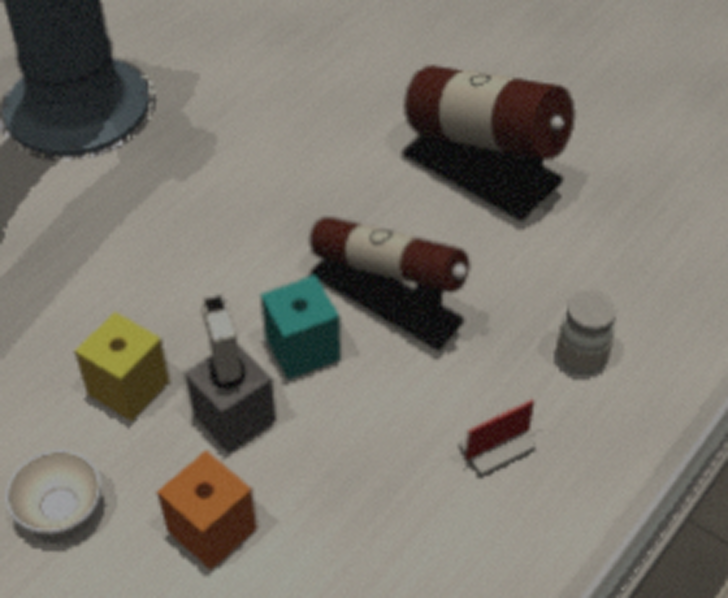

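View pics/side0c.png

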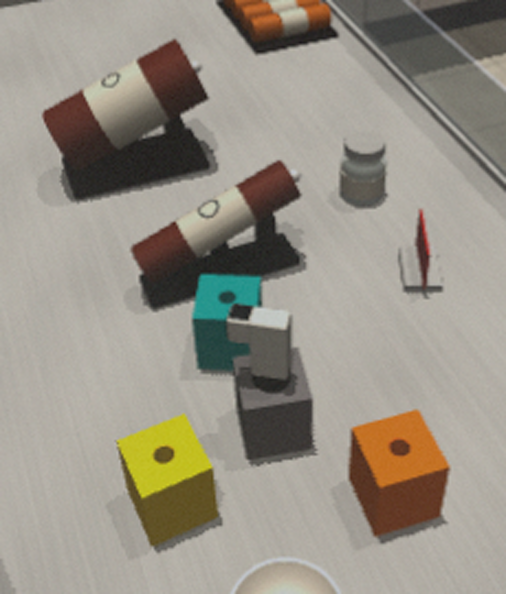

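The scene picture shows one grey holder at (208,232) with the thermometer in it. Its look-alikes are yellow (167,220), turquoise (235,205) and orange (200,276). The thick salami is at (308,122) and the thin one at (270,178). Next I measure positions from depth.

```bash
cat > h.py <<'E'
from station import ctrl
import cv2,numpy as np
from scipy.spatial.transform import Rotation as R
def cloud(c):
    h,w=c["range_z"].shape
    K=np.array([[c["fx"],0,c["cx"]],[0,c["fy"],c["cy"]],[0,0,1.]])
    v,u=np.mgrid[:h,:w].astype(float)
    p=cv2.undistortPoints(np.stack([u.ravel(),v.ravel()],1)[:,None],K,np.array([c["k1"],0,0,0.]))[:,0]
    z=c["range_z"].ravel().astype(float)
    X=np.stack([p[:,0]*z,-p[:,1]*z,-z,np.ones_like(z)],1)@c["pose"].T
    X=X[:,:3]; X[z==0]=np.nan
    return X.reshape(h,w,3)
def proj(c,P):
    P=np.atleast_2d(P); q=np.c_[P,np.ones(len(P))]@np.linalg.inv(c["pose"]).T
    x=q[:,0]/-q[:,2]; y=-q[:,1]/-q[:,2]; r=1+c["k1"]*(x*x+y*y)
    return np.stack([c["fx"]*x*r+c["cx"],c["fy"]*y*r+c["cy"]],1)
E
python3 - <<'E'
from h import *
S={}
for n in("scene","side"):
    c=ctrl.capture(n);X=cloud(c);np.savez(f"{n}.npz",X=X,img=c["image"],pose=c["pose"],**{k:c[k] for k in("fx","fy","cx","cy","k1")})
    print(n,"table z",np.nanmedian(X[250:370,300:330,2]) )
    for k in("thermometer","display","holder","thick_salami","thin_salami","thick_ring","jar","ticket","dish"):
        for b in ctrl.outline_of(k,c):
            m=b["pixels"]; Y=X[m]; Y=Y[np.isfinite(Y[:,0])]
            if len(Y)==0: continue
            print(k,round(b["confidence"],2),np.round(b["bbox"]),len(Y),"med",np.round(np.median(Y,0)),"p5",np.round(np.percentile(Y,5,0)),"p95",np.round(np.percentile(Y,95,0)),"col",np.median(c["image"][m],0))
            np.save(f"m_{n}_{k}_{int(b['bbox'][0])}.npy",m)
E
```

```text
scene table z 1.1284440033457486
thermometer 0.86 [200. 192.  15.  37.] 380 med [ 526. -255.  149.] p5 [ 493. -268.   88.] p95 [ 538. -233.  168.] col [67. 64. 59.]
display 0.7 [196. 192.  17.  38.] 396 med [ 526. -255.  149.] p5 [ 490. -268.   85.] p95 [ 537. -230.  168.] col [68. 65. 59.]
holder 0.94 [182. 254.  34.  42.] 1092 med [ 609. -377.   77.] p5 [ 567. -402.   11.] p95 [ 630. -340.   83.] col [103.  68.  40.]
holder 0.66 [193. 212.  32.  40.] 767 med [ 543. -265.   64.] p5 [ 490. -286.    9.] p95 [ 555. -224.   84.] col [41. 39. 38.]
holder 0.59 [149. 202.  39.  42.] 1037 med [ 415. -302.   70.] p5 [ 371. -327.    5.] p95 [ 434. -262.   84.] col [85. 77. 43.]
thick_salami 0.71 [273. 106.  66.  39.] 1790 med [530. 211. 127.] p5 [420. 194.  73.] p95 [609. 262. 167.] col [62. 35. 30.]
thin_salami 0.7 [241. 158.  56.  34.] 1071 med [557. -26. 103.] p5 [457. -37.  53.] p95 [640.   3. 133.] col [68.  46.  40.5]
thick_ring 0.61 [120. 253.  40.  34.] 887 med [ 441. -444.   18.] p5 [ 410. -487.    4.] p95 [ 484. -409.   37.] col [150. 144. 133.]
thick_ring 0.57 [272. 104.  69.  36.]
[... 1689 characters left out ...]
d [543. -28.  95.] p5 [458. -36.  57.] p95 [628.  -4. 129.] col [95. 59. 50.]
thick_ring 0.97 [138. 100.  75.  55.] 2181 med [502. 207. 118.] p5 [417. 196.  69.] p95 [586. 247. 161.] col [92. 55. 47.]
thick_ring 0.2 [221. 218.  30.  40.] 829 med [ 512. -254.  145.] p5 [ 488. -266.   90.] p95 [ 531. -234.  165.] col [91. 89. 82.]
jar 0.77 [273. 141.  24.  32.] 610 med [763.  43.  56.] p5 [744.  33.   6.] p95 [789.  74.  85.] col [95. 93. 87.]
ticket 0.94 [302. 177.  18.  38.] 431 med [ 764. -112.   11.] p5 [ 743. -140.    1.] p95 [793. -71.  62.] col [152. 140. 133.]
dish 0.8 [221. 330.  54.  54.] 2282 med [ 457. -439.   16.] p5 [ 413. -478.    3.] p95 [ 494. -405.   34.] col [188. 184. 169.]
```

```bash
cat > fit.py <<'E'
from h import *
from scipy.optimize import least_squares
import glob
def sdbox(p,c,h):
    q=np.abs(p-c)-h
    return np.linalg.norm(np.maximum(q,0),axis=1)+np.minimum(q.max(1),0)
def sdcyl(p,r,z0,z1):
    q=np.stack([np.hypot(p[:,0],p[:,1])-r,np.abs(p[:,2]-(z0+z1)/2)-(z1-z0)/2],1)
    return np.linalg.norm(np.maximum(q,0),axis=1)+np.minimum(q.max(1),0)
def sdth(p):
    return np.minimum.reduce([sdbox(p,[0,0,48.5],[18,12,36.5]),sdbox(p,[-28,0,70],[10,12,15]),sdcyl(p,19,0,12)])
def get(n,k,col=None):
    d=np.load(f"{n}.npz"); f=sorted(glob.glob(f"m_{n}_{k}_*.npy"))
    return d,f
if __name__=="__main__":
    P={}
    for n,f in (("scene","m_scene_thermometer_200.npy"),("side","m_side_thermometer_223.npy")):
        d=np.load(n+".npz");m=np.load(f);m=cv2.erode(m.astype(np.uint8),np.ones((2,2)))>0
        Y=d["X"][m];Y=Y[np.isfinite(Y[:,0])];Y=Y[(Y[:,2]>85)];P[n]=Y
    P["both"]=np.r_[P["scene"],P["side"]]
    for n,Y in P.items():
        best=None
        for y0 in(-1,-.5,0,.5,1):
            def f(t):
                c,s=np.cos(t[2]),np.sin(t[2]);q=Y-[t[0],t[1],80+t[3]]
                return sdth(np.stack([c*q[:,0]+s*q[:,1],-s*q[:,0]+c*q[:,1],q[:,2]],1))
            r=least_squares(f,[520,-252,y0,0],loss="soft_l1",f_scale=2,x_scale=[1,1,.05,1])
            if best is None or r.cost<best.cost:best=r
        print("therm",n,len(Y),np.round(best.x,3),round(best.cost/len(Y),2))
    # holder box
    for n,f in (("scene","m_scene_holder_193.npy"),("side","m_side_holder_229.npy")):
        d=np.load(n+".npz");m=np.load(f);m=cv2.erode(m.astype(np.uint8),np.ones((3,3)))>0
        Y=d["X"][m];Y=Y[np.isfinite(Y[:,0])]
        def f(t):
            c,s=np.cos(t[2]),np.sin(t[2]);q=Y-[t[0],t[1],t[3]]
            return sdbox(np.stack([c*q[:,0]+s*q[:,1],-s*q[:,0]+c*q[:,1],q[:,2]],1),[0,0,40],[33,33,40])
        r=min((least_squares(f,[520,-252,y0,0],loss="soft_l1",f_scale=2,x_scale=[1,1,.05,1]) for y0 in(-.6,-.2,.2,.6)),key=lambda r:r.cost)
        print("holder",n,np.round(r.x,3),round(r.cost/len(Y),2))
    for nm,rad,hz,fs in(("thick",45,100,("m_scene_thick_salami_273.npy","m_side_thick_salami_139.npy")),("thin",25,82,("m_scene_thin_salami_241.npy","m_side_thin_salami_181.npy"))):
      al=[]
      for n,f in zip(("scene","side"),fs):
        d=np.load(n+".npz");m=np.load(f);m=cv2.erode(m.astype(np.uint8),np.ones((3,3)))>0
        Y=d["X"][m];C=d["img"][m].astype(float);g=np.isfinite(Y[:,0]);Y=Y[g];C=C[g]
        def fr(t):
            a=np.deg2rad(20)
            return R.from_euler("ZY",[t[2],-a])
        def f(t):
            q=fr(t).inv().apply(Y-[t[0],t[1],hz+t[3]])
            return sdcyl(q[:,[1,2,0]],rad,-100,100)
        r=least_squares(f,[*np.median(Y,0)[:2],0,0],loss="soft_l1",f_scale=2,x_scale=[1,1,.05,1])
        t=r.x;q=fr(t).inv().apply(Y-[t[0],t[1],hz+t[3]])
        lab=(C[:,0]/C[:,2]<1.4)&(C.sum(1)>150); x=q[lab,0]
        # ring: dark pixels in label near top
        br=C.sum(1);l2=(np.abs(q[:,0])<20)&(np.abs(q[:,1])<20)&(q[:,2]>0)
        med=np.median(br[l2]);dk=l2&(br<.75*med)
        print(nm,n,len(Y),np.round(t,3),round(r.cost/len(Y),2),"label x",np.percentile(x,[2,50,98]).round(1),"ring",dk.sum(),q[dk].mean(0).round(1) if dk.any() else "", "world ring",np.round(fr(t).apply([0,0,rad])+[t[0],t[1],hz+t[3]],1))
E
python3 fit.py
```

```text
Traceback (most recent call last):
  File "fit.py", line 18, in <module>
    d=np.load(n+".npz");m=np.load(f);m=cv2.erode(m.astype(np.uint8),np.ones((2,2)))>0
                          ~~~~~~~^^^
FileNotFoundError: [Errno 2] No such file or directory: 'm_scene_thermometer_200.npy'
```

```bash
ls m_*; sed -i 's/m=np.load(f);/m=mk(f);/; s/^import glob/import glob\ndef mk(f):\n    g,x=f[:-4].rsplit("_",1); return np.load(min(glob.glob(g+"_*.npy"),key=lambda s:abs(int(s[:-4].rsplit("_",1)[1])-int(x))))\n/' fit.py; python3 fit.py
```

```text
m_scene_dish_121.npy
m_scene_display_196.npy
m_scene_holder_148.npy
m_scene_holder_181.npy
m_scene_holder_192.npy
m_scene_jar_199.npy
m_scene_jar_330.npy
m_scene_thermometer_199.npy
m_scene_thick_ring_119.npy
m_scene_thick_ring_272.npy
m_scene_thick_salami_273.npy
m_scene_thin_salami_241.npy
m_scene_ticket_298.npy
m_side_dish_221.npy
m_side_display_221.npy
m_side_holder_172.npy
m_side_holder_207.npy
m_side_holder_221.npy
m_side_holder_228.npy
m_side_holder_280.npy
m_side_jar_272.npy
m_side_thermometer_222.npy
m_side_thick_ring_138.npy
m_side_thick_ring_221.npy
m_side_thick_salami_138.npy
m_side_thin_salami_181.npy
m_side_ticket_301.npy
therm scene 319 [ 517.774 -249.72    -0.575    1.543] 0.91
therm side 722 [ 520.068 -247.477   -0.586   -0.972] 0.37
therm both 1041 [ 5.19645e+02 -2.47372e+02 -5.94000e-01  1.50000e-02] 0.75
holder scene [ 5.17995e+02 -2.48500e+02 -2.06000e-01  1.94000e+00] 0.97
holder side [ 5.20287e+02 -2.47469e+02 -1.93000e-01 -9.40000e-01] 0.41
thick scene 1590 [ 5.08713e+02  2.39789e+02 -1.70000e-02  1.06300e+00] 1.82 label x [-39.6   4.4 106.3] ring 4 [-2.  -4.5 45.9] world ring [493.3 240.  143.3]
thick side 1897 [ 5.13352e+02  2.42133e+02 -1.50000e-02  5.08000e-01] 1.29 label x [-42.9  -3.1  35.8] ring 9 [-4.5 -5.5 45.4] world ring [498.  242.4 142.8]
thin scene 895 [ 5.45072e+02 -1.16210e+01  1.80000e-02  2.19800e+00] 1.6 label x [-74.9   5.1 108.6] ring 2 [  5.1 -13.8  24.6] world ring [536.5 -11.8 107.7]
thin side 1303 [ 5.49822e+02 -9.88000e+00  2.00000e-02  2.56000e-01] 0.99 label x [-41.8  -1.9  37. ] ring 15 [-4.2 -6.3 25. ] world ring [541.3 -10.1 105.7]
```

```bash
cat > go.py <<'E'
from h import *
import sys
def rel(pos,Rt):
    o=ctrl.get_obs();Rc=R.from_rotvec(o["tcp_rot"])
    d=Rc.inv().apply((np.array(pos)-o["position"])/1000); w=(Rc.inv()*Rt).as_rotvec()
    print("t",round(o["time_s"],2),"pos",np.round(o["position"],1),"F",np.round(o["ft_force"],2),"gap",round(o["finger_gap"],1),"q",np.round(o["joint_pos"],2))
    print("tool axes x,y,z:",*np.round(Rc.as_matrix().T,3))
    print("linear",np.round(d,4),"turn",np.round(w,4), "rows>=",max(np.linalg.norm(d)/.05,np.linalg.norm(w)/.15))
def tool(y,z):
    y=np.array(y,float);y/=np.linalg.norm(y);z=np.array(z,float);z-=y*(y@z);z/=np.linalg.norm(z)
    return R.from_matrix(np.stack([np.cross(y,z),y,z],1))
E
python3 - <<'E'
from go import *
a=-.588
for s in(1,-1): rel([519.3,-248,215],tool([0,0,-1],s*np.array([-np.sin(a),np.cos(a),0])))
E
```

```text
t 1.75 pos [ 151.2 -632.2  197.1] F [-0.11 -1.    0.6 ] gap 85.8 q [ 1.24  0.38  0.04  1.6  -0.02  1.16 -0.05]
tool axes x,y,z: [-0.973 -0.233  0.   ] [ 0. -0. -1.] [ 0.233 -0.973  0.   ]
linear [-0.4474 -0.0179 -0.288 ] turn [-0.     -2.3188  0.    ] rows>= 15.458535613535224
t 1.75 pos [ 151.2 -632.2  197.1] F [-0.11 -1.    0.6 ] gap 85.8 q [ 1.24  0.38  0.04  1.6  -0.02  1.16 -0.05]
tool axes x,y,z: [-0.973 -0.233  0.   ] [ 0. -0. -1.] [ 0.233 -0.973  0.   ]
linear [-0.4474 -0.0179 -0.288 ] turn [-0.      0.8228 -0.    ] rows>= 10.64727508791743
```

{"fn": "play_rows", "kwargs": {"motion": [{"linear": [-0.0373,-0.003,-0.024],"turn": [0,0,0],"gripper": 1},{"linear": [-0.0373,-0.003,-0.024],"turn": [0,0,0],"gripper": 1},{"linear": [-0.0373,-0.003,-0.024],"turn": [0,0,0],"gripper": 1},{"linear": [-0.0373,-0.003,-0.024],"turn": [0,0,0],"gripper": 1},{"linear": [-0.0373,-0.003,-0.024],"turn": [0,0,0],"gripper": 1},{"linear": [-0.0373,-0.003,-0.024],"turn": [0,0,0],"gripper": 1},{"linear": [-0.0373,-0.003,-0.024],"turn": [0,0,0],"gripper": 1},{"linear": [-0.0373,-0.003,-0.024],"turn": [0,0,0],"gripper": 1},{"linear": [-0.0373,-0.003,-0.024],"turn": [0,0,0],"gripper": 1},{"linear": [-0.0373,-0.003,-0.024],"turn": [0,0,0],"gripper": 1},{"linear": [-0.0373,-0.003,-0.024],"turn": [0,0,0],"gripper": 1}]}}

```text
time_s: 2.85
position: [494.6, -279.4, 230.0]
tcp_rot: [-0.228, 2.101, -2.12]
ft_force: [0.9, -0.8, -0.5]
finger_gap: 85.4
```

```bash
cat > g.py <<'E'
from go import *
a=-.588
rel([519.3,-248,float(sys.argv[1])],tool([0,0,-1],np.array([-np.sin(a),np.cos(a),0])))
E
python3 g.py 225
```

```text
t 2.85 pos [ 494.6 -279.4  230. ] F [ 0.86 -0.82 -0.45] gap 85.4 q [ 0.65  0.21 -0.25  1.75  0.07  1.18 -0.97]
tool axes x,y,z: [-0.978 -0.211  0.004] [-0.002 -0.009 -1.   ] [ 0.211 -0.977  0.008]
linear [-0.0308  0.0046 -0.0255] turn [ 1.0000e-04 -2.3411e+00  1.1600e-02] rows>= 15.607492337789743
```

{"fn": "play_rows", "kwargs": {"motion": [{"linear": [0,0,0],"turn": [0,-0.149,0],"gripper": 1},{"linear": [0,0,0],"turn": [0,-0.149,0],"gripper": 1},{"linear": [0,0,0],"turn": [0,-0.149,0],"gripper": 1},{"linear": [0,0,0],"turn": [0,-0.149,0],"gripper": 1},{"linear": [0,0,0],"turn": [0,-0.149,0],"gripper": 1},{"linear": [0,0,0],"turn": [0,-0.149,0],"gripper": 1},{"linear": [0,0,0],"turn": [0,-0.149,0],"gripper": 1},{"linear": [0,0,0],"turn": [0,-0.149,0],"gripper": 1},{"linear": [0,0,0],"turn": [0,-0.149,0],"gripper": 1},{"linear": [0,0,0],"turn": [0,-0.149,0],"gripper": 1},{"linear": [0,0,0],"turn": [0,-0.149,0],"gripper": 1},{"linear": [0,0,0],"turn": [0,-0.149,0],"gripper": 1}]}}

```text
time_s: 4.05
position: [503.9, -267.1, 232.5]
tcp_rot: [-1.391, 0.868, -0.882]
ft_force: [-0.2, -0.4, -0.9]
finger_gap: 85.6
```

```bash
python3 g.py 225
```

```text
t 4.05 pos [ 503.9 -267.1  232.5] F [-0.22 -0.42 -0.9 ] gap 85.6 q [ 0.81  0.23 -0.46  1.74  0.11  1.19  0.77]
tool axes x,y,z: [ 0.432 -0.902  0.009] [ 0.005 -0.007 -1.   ] [0.902 0.432 0.002]
linear [-0.0107  0.0074  0.0221] turn [ 0.0007 -0.5363  0.009 ] rows>= 3.575623154662586
```

{"fn": "play_rows", "kwargs": {"motion": [{"linear": [-0.002,0,0.006],"turn": [0,-0.14,0.003],"gripper": 1},{"linear": [-0.004,0,0.006],"turn": [0,-0.14,0.003],"gripper": 1},{"linear": [-0.005,0,0.005],"turn": [0,-0.14,0.003],"gripper": 1},{"linear": [-0.005,0,0.003],"turn": [0,-0.12,0],"gripper": 1},{"linear": [0,0,0],"turn": [0,0,0],"gripper": 1}]}}

```text
time_s: 4.55
position: [509.4, -244.0, 232.8]
tcp_rot: [-1.526, 0.441, -0.441]
ft_force: [-0.2, -0.6, -0.1]
finger_gap: 85.5
```

```bash
python3 g.py 111; python3 - <<'E'
from h import *
c=ctrl.capture("wrist");cv2.imwrite("pics/w1.png",c["image"][:,:,::-1])
X=cloud(c);print([ (np.round(b["bbox"]),round(b["confidence"],2)) for b in ctrl.boxes_of("thermometer",c)])
np.savez("wrist.npz",X=X,img=c["image"],pose=c["pose"],**{k:c[k] for k in("fx","fy","cx","cy","k1")})
bs=ctrl.outline_of("thermometer",c)
if bs:
    from fit import *
    m=cv2.erode(bs[0]["pixels"].astype(np.uint8),np.ones((3,3)))>0;Y=X[m];Y=Y[np.isfinite(Y[:,0])&(Y[:,2]>85)]
    def f(t):
        cc,s=np.cos(t[2]),np.sin(t[2]);q=Y-[t[0],t[1],80+t[3]]
        return sdth(np.stack([cc*q[:,0]+s*q[:,1],-s*q[:,0]+cc*q[:,1],q[:,2]],1))
    r=least_squares(f,[520,-252,-.6,0],loss="soft_l1",f_scale=2,x_scale=[1,1,.05,1]);print(len(Y),r.x,r.cost/len(Y))
E
```

```text
t 4.55 pos [ 509.4 -244.   232.8] F [-0.18 -0.65 -0.07] gap 85.5 q [ 0.84  0.24 -0.54  1.74  0.13  1.2   1.28]
tool axes x,y,z: [ 0.846 -0.534  0.   ] [ 0.    -0.001 -1.   ] [ 0.534  0.846 -0.   ]
linear [0.0105 0.1218 0.002 ] turn [0.0005 0.0251 0.0004] rows>= 2.445463452110974
[(array([246., 156.,  36.,  69.]), 0.64), (array([223., 135.,  77.,  85.]), 0.47)]
1877 [ 5.20353012e+02 -2.49802275e+02 -6.49462740e-01  1.58534259e-01] 0.2752028168558344
```

View pics/w1.png

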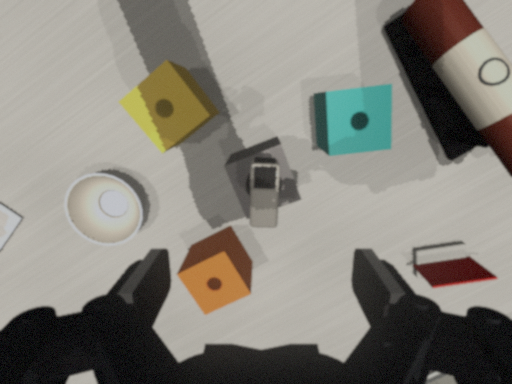

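```bash
sed -i 's/a=-.588/a=-.612/; s/519.3,-248,/519.9,-248.7,/' g.py; python3 g.py 110
```

```text
t 4.7 pos [ 509.3 -245.4  232.8] F [ 0.14 -0.55 -0.05] gap 85.1 q [ 0.84  0.24 -0.54  1.74  0.13  1.2   1.27]
tool axes x,y,z: [ 0.844 -0.537  0.001] [ 0.    -0.001 -1.   ] [ 0.537  0.844 -0.001]
linear [0.0106 0.1228 0.003 ] turn [0.001  0.0452 0.0009] rows>= 2.466332832478832
```

{"fn": "play_rows", "kwargs": {"motion": [{"linear": [0.0106,0,0.003],"turn": [0,-0.045,0],"gripper": 1},{"linear": [0,0.02,0],"turn": [0,0,0],"gripper": 1},{"linear": [0,0.02,0],"turn": [0,0,0],"gripper": 1},{"linear": [0,0,0],"turn": [0,0,0],"gripper": 1}]}}

```text
time_s: 5.1
position: [520.9, -251.9, 193.1]
tcp_rot: [-1.534, 0.413, -0.419]
ft_force: [-1.3, 1.0, -0.0]
finger_gap: 85.4
```

```bash
python3 g.py 110
```

```text
t 5.1 pos [ 520.9 -251.9  193.1] F [-1.29  0.99 -0.04] gap 85.4 q [ 0.83  0.3  -0.53  1.76  0.17  1.13  1.28]
tool axes x,y,z: [ 0.862 -0.506  0.005] [ 0.003 -0.004 -1.   ] [ 0.506  0.862 -0.002]
linear [-0.0029  0.0831  0.0024] turn [0.0021 0.0812 0.0047] rows>= 1.6633160561150546
```

{"fn": "play_rows", "kwargs": {"motion": [{"linear": [-0.002,0.02,0.002],"turn": [0,0.08,0.004],"gripper": 1},{"linear": [0,0.02,0],"turn": [0,0,0],"gripper": 1},{"linear": [0,0.02,0],"turn": [0,0,0],"gripper": 1},{"linear": [0,0,0],"turn": [0,0,0],"gripper": 1}]}}

```text
time_s: 5.5
position: [522.3, -252.3, 135.1]
tcp_rot: [-1.52, 0.483, -0.491]
ft_force: [0.1, 0.4, -0.3]
finger_gap: 85.5
```

```bash
python3 g.py 110;python3 - <<'E'
from h import *
for n in("side","wrist"):
    c=ctrl.capture(n);i=c["image"][:,:,::-1]
    if n=="side": i=cv2.resize(i[180:330,170:330],None,fx=4,fy=4)
    cv2.imwrite(f"pics/{n}2.png",i)
E
```

```text
t 5.5 pos [ 522.3 -252.3  135.1] F [ 0.05  0.41 -0.31] gap 85.5 q [ 0.8   0.36 -0.51  1.81  0.21  1.02  1.16]
tool axes x,y,z: [ 0.813 -0.583  0.006] [ 0.003 -0.006 -1.   ] [ 0.583  0.813 -0.002]
linear [-0.0042  0.0251  0.0016] turn [ 0.0025 -0.0099  0.006 ] rows>= 0.5098885074629202
```

View pics/wrist2.png

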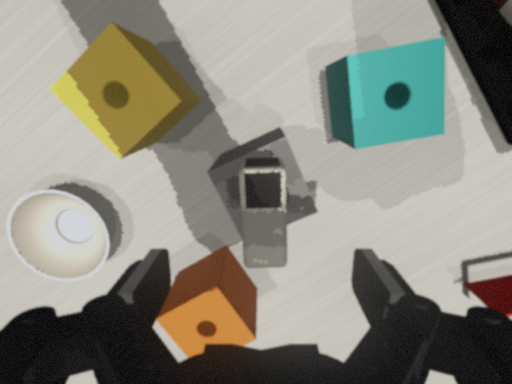

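View pics/side2.png

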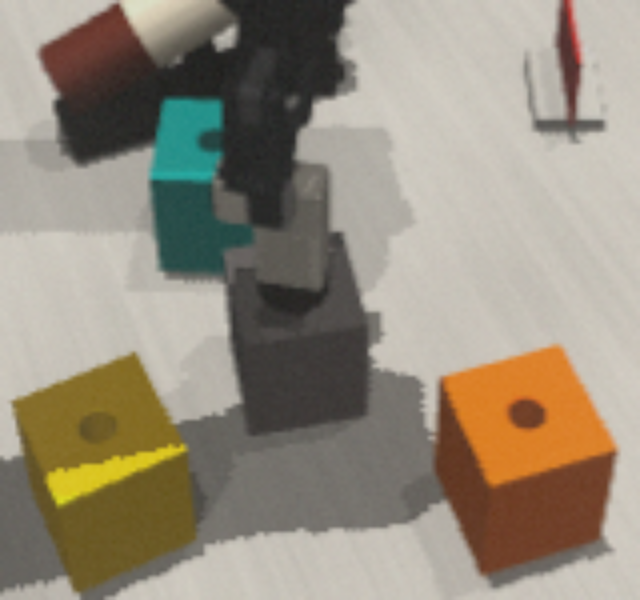

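In the wrist view the thermometer is square to the jaws (columns 243–287) and centred between the fingers (170 and 352). I go down the last 25 mm and close.

{"fn": "play_rows", "kwargs": {"motion": [{"linear": [-0.004,0.012,0.0015],"turn": [0.002,0,0.005],"gripper": 1},{"linear": [0,0.012,0],"turn": [0,0,0],"gripper": 1},{"linear": [0,0,0],"turn": [0,0,0],"gripper": 1},{"linear": [0,0,0],"turn": [0,0,0],"gripper": 1}]}}

```text
time_s: 6.0
position: [525.6, -250.9, 116.6]
tcp_rot: [-1.518, 0.477, -0.499]
ft_force: [-0.4, 0.2, 0.4]
finger_gap: 85.6
```

```bash
python3 g.py 110
```

```text
t 6.0 pos [ 525.6 -250.9  116.6] F [-0.41  0.2   0.38] gap 85.6 q [ 0.79  0.38 -0.5   1.83  0.22  0.97  1.15]
tool axes x,y,z: [ 0.812 -0.583  0.014] [ 0.012 -0.007 -1.   ] [0.583 0.812 0.002]
linear [-0.006   0.0065 -0.0015] turn [-0.0018 -0.0108  0.0139] rows>= 0.17971333917275
```

{"fn": "play_rows", "kwargs": {"motion": [{"linear": [-0.006,0.006,-0.0015],"turn": [-0.002,-0.01,0.014],"gripper": 1},{"linear": [-0.002,0,0],"turn": [0,0,0.005],"gripper": 1},{"linear": [0,0,0],"turn": [0,0,0],"gripper": 1}]}}

```text
time_s: 6.3
position: [518.0, -247.4, 110.5]
tcp_rot: [-1.516, 0.484, -0.474]
ft_force: [-0.7, -0.0, -0.6]
finger_gap: 84.8
```

```bash
python3 g.py 110
```

```text
t 6.3 pos [ 518.  -247.4  110.5] F [-0.69 -0.04 -0.62] gap 84.8 q [ 0.8   0.39 -0.51  1.83  0.22  0.98  1.16]
tool axes x,y,z: [ 0.819 -0.574 -0.006] [-0.005  0.003 -1.   ] [ 0.574  0.819 -0.   ]
linear [ 0.0023  0.0005 -0.    ] turn [ 0.0003  0.0001 -0.0061] rows>= 0.047658739838070265
```

Aligned; close.

{"fn": "play_rows", "kwargs": {"motion": [{"linear": [0.002,0,0],"turn": [0,0,-0.005],"gripper": 0},{"linear": [0,0,0],"turn": [0,0,0],"gripper": 0},{"linear": [0,0,0],"turn": [0,0,0],"gripper": 0},{"linear": [0,0,0],"turn": [0,0,0],"gripper": 0},{"linear": [0,0,0],"turn": [0,0,0],"gripper": 0},{"linear": [0,0,0],"turn": [0,0,0],"gripper": 0},{"linear": [0,0,0],"turn": [0,0,0],"gripper": 0},{"linear": [0,0,0],"turn": [0,0,0],"gripper": 0}]}}

```text
time_s: 7.1
position: [520.6, -248.8, 111.2]
tcp_rot: [-1.517, 0.478, -0.48]
ft_force: [-0.3, -0.5, -0.5]
finger_gap: 22.6
```

```bash
python3 g.py 290
```

```text
t 7.1 pos [ 520.6 -248.8  111.2] F [-0.27 -0.52 -0.5 ] gap 22.6 q [ 0.8   0.39 -0.5   1.83  0.22  0.98  1.16]
tool axes x,y,z: [ 0.819 -0.574  0.001] [ 0.001 -0.001 -1.   ] [0.574 0.819 0.   ]
linear [-0.0004 -0.1788 -0.0003] turn [-0.0001  0.0002  0.0012] rows>= 3.575065642636428
```

{"fn": "play_rows", "kwargs": {"motion": [{"linear": [0,-0.015,0],"turn": [0,0,0],"gripper": 0},{"linear": [0,-0.02,0],"turn": [0,0,0],"gripper": 0},{"linear": [0,-0.02,0],"turn": [0,0,0],"gripper": 0},{"linear": [0,-0.02,0],"turn": [0,0,0],"gripper": 0},{"linear": [0,-0.025,0],"turn": [0,0,0],"gripper": 0},{"linear": [0,-0.025,0],"turn": [0,0,0],"gripper": 0},{"linear": [0,-0.025,0],"turn": [0,0,0],"gripper": 0},{"linear": [0,-0.025,0],"turn": [0,0,0],"gripper": 0},{"linear": [0,-0.02,0],"turn": [0,0,0],"gripper": 0},{"linear": [0,0,0],"turn": [0,0,0],"gripper": 0}]}}

```text
time_s: 8.1
position: [518.0, -246.9, 318.7]
tcp_rot: [-1.517, 0.479, -0.476]
ft_force: [0.6, 0.1, -1.0]
finger_gap: 22.6
```

```bash
python3 g.py 300; python3 - <<'E'
from h import *
for n in("side","scene"):
    c=ctrl.capture(n);i=c["image"][:,:,::-1]
    i=cv2.resize(i[80:280,120:370],None,fx=2.8,fy=2.8)
    cv2.imwrite(f"pics/{n}3.png",i)
E
```

```text
t 8.1 pos [ 518.  -246.9  318.7] F [ 0.61  0.1  -0.99] gap 22.6 q [ 0.84  0.2  -0.54  1.61  0.1   1.37  1.25]
tool axes x,y,z: [ 0.82  -0.573 -0.002] [-0.001  0.001 -1.   ] [ 0.573  0.82  -0.   ]
linear [ 0.0026  0.0187 -0.0004] turn [ 0.0004  0.0022 -0.0016] rows>= 0.37775038910880754
```

View pics/side3.png

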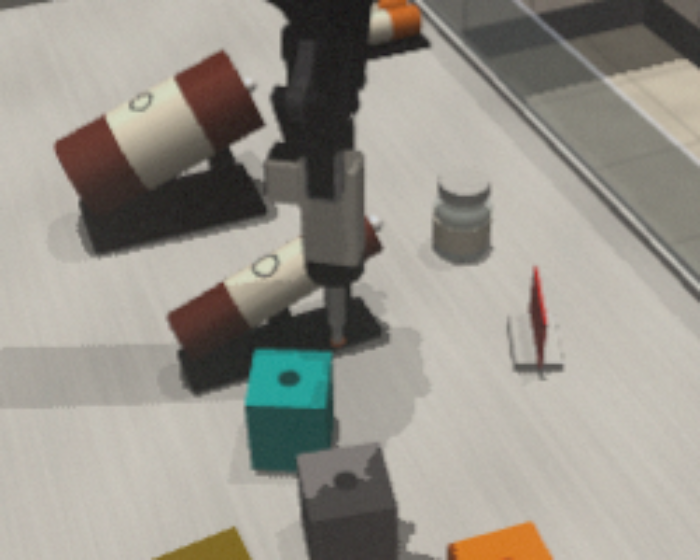

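View pics/scene3.png

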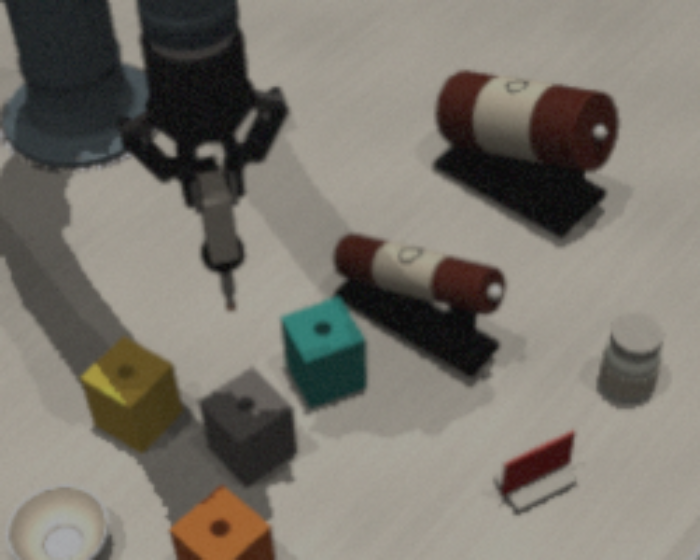

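Thermometer is held upright and out of the holder, and nothing else has moved. Carry it across high up.

```bash
cat > p.py <<'E'
from go import *
# usage: ringx ringy ringz standoff(TCP to ring along normal) [yaw]
rx,ry,rz,s=map(float,sys.argv[1:5]); psi=float(sys.argv[5]) if len(sys.argv)>5 else -.016
M=R.from_euler("ZY",[psi,-np.deg2rad(20)]).as_matrix()
rel(np.array([rx,ry,rz])+s*M[:,2],tool(-M[:,2],M[:,1]))
E
python3 - <<'E'
from go import *
rel([450,235,318],R.from_rotvec(ctrl.get_obs()["tcp_rot"]))
E
```

```text
t 8.2 pos [ 516.1 -246.3  315. ] F [-0.82  0.74 -2.06] gap 22.8 q [ 0.84  0.2  -0.54  1.61  0.1   1.37  1.25]
tool axes x,y,z: [ 0.82  -0.573 -0.008] [-0.007  0.003 -1.   ] [ 0.573  0.82  -0.001]
linear [-0.3298 -0.001   0.3567] turn [0. 0. 0.] rows>= 9.717170895531462
```

{"fn": "play_rows", "kwargs": {"motion": [{"linear": [-0.015,-0.002,0.016],"turn": [0,0,0],"gripper": 0},{"linear": [-0.028,-0.002,0.03],"turn": [0,0,0],"gripper": 0},{"linear": [-0.028,-0.002,0.03],"turn": [0,0,0],"gripper": 0},{"linear": [-0.028,-0.002,0.03],"turn": [0,0,0],"gripper": 0},{"linear": [-0.028,-0.002,0.03],"turn": [0,0,0],"gripper": 0},{"linear": [-0.028,-0.002,0.03],"turn": [0,0,0],"gripper": 0},{"linear": [-0.028,-0.002,0.03],"turn": [0,0,0],"gripper": 0},{"linear": [-0.028,-0.002,0.03],"turn": [0,0,0],"gripper": 0},{"linear": [-0.028,-0.002,0.03],"turn": [0,0,0],"gripper": 0},{"linear": [-0.028,-0.002,0.03],"turn": [0,0,0],"gripper": 0},{"linear": [-0.028,-0.002,0.03],"turn": [0,0,0],"gripper": 0},{"linear": [-0.015,0,0.016],"turn": [0,0,0],"gripper": 0}]}}

```text
time_s: 9.4
position: [430.0, 224.1, 319.9]
tcp_rot: [-1.526, 0.516, -0.444]
ft_force: [0.0, -0.4, -1.5]
finger_gap: 22.7
```

```bash
python3 p.py 496 241 143 156
```

```text
t 9.4 pos [430.  224.1 319.9] F [ 0.03 -0.39 -1.53] gap 22.7 q [ 0.39  0.07 -0.96  1.76  0.03  1.38  0.38]
tool axes x,y,z: [ 0.817 -0.575 -0.041] [-0.046  0.005 -0.999] [ 0.574  0.818 -0.022]
linear [0.0014 0.0298 0.0225] turn [ 0.1138 -0.5892 -0.3847] rows>= 4.752100979855358
```

{"fn": "play_rows", "kwargs": {"motion": [{"linear": [0,0,0.002],"turn": [0.023,-0.118,-0.077],"gripper": 0},{"linear": [0,0,0.004],"turn": [0.023,-0.118,-0.077],"gripper": 0},{"linear": [0,0,0.004],"turn": [0.023,-0.118,-0.077],"gripper": 0},{"linear": [0,0,0.004],"turn": [0.023,-0.118,-0.077],"gripper": 0},{"linear": [0,0,0.003],"turn": [0.023,-0.118,-0.077],"gripper": 0},{"linear": [0,0,0],"turn": [0,0,0],"gripper": 0}]}}

```text
time_s: 10.0
position: [420.3, 248.4, 306.1]
tcp_rot: [-1.558, -0.288, -0.243]
ft_force: [-0.8, -1.1, -2.8]
finger_gap: 22.5
```

```bash
python3 p.py 496 241 143 156;python3 - <<'E'
from h import *
for n in("side","scene","wrist"):
    c=ctrl.capture(n);i=c["image"][:,:,::-1]
    if n!="wrist": i=cv2.resize(i[30:200,90:370],None,fx=2.8,fy=2.8)
    cv2.imwrite(f"pics/{n}4.png",i)
E
```

```text
t 10.0 pos [420.3 248.4 306.1] F [-0.84 -1.06 -2.75] gap 22.5 q [ 0.32 -0.27 -0.92  2.01 -0.03  1.01  1.  ]
tool axes x,y,z: [0.943 0.028 0.331] [ 0.331  0.002 -0.943] [-0.027  1.    -0.008]
linear [ 0.0154  0.023  -0.007 ] turn [-0.0071  0.0434 -0.0111] rows>= 0.5712530212963804
```

View pics/wrist4.png

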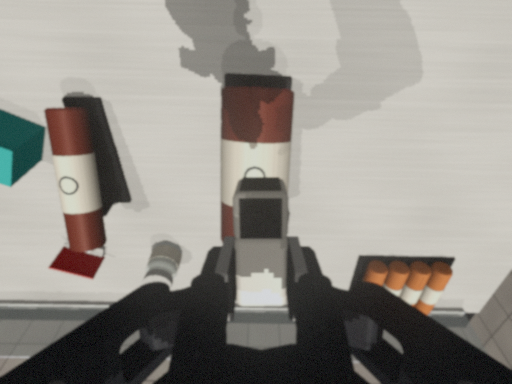

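View pics/side4.png

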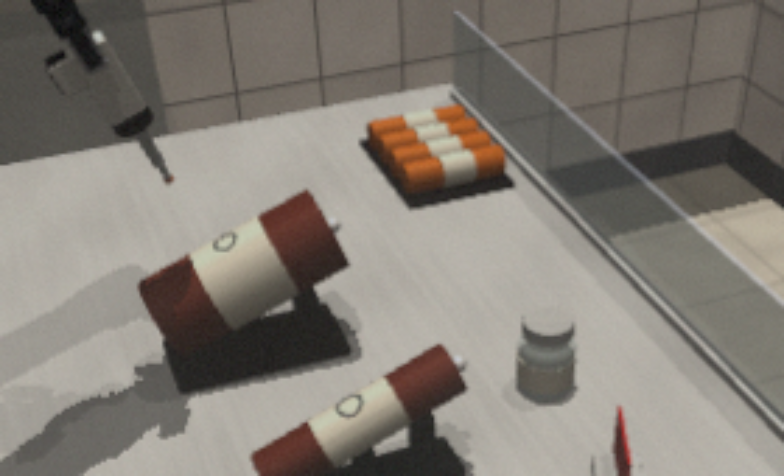

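View pics/scene4.png

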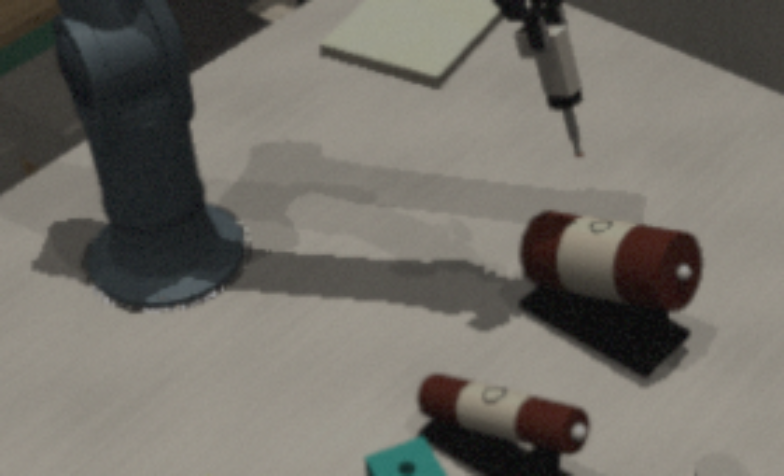

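Views: the display faces the low end and the stem is tilted. The tip is at side crop (169,181) with the ring at (224,241), and at scene crop (580,155) with the ring at (600,226). Next I come in to a hover about 20 mm off the skin.

{"fn": "play_rows", "kwargs": {"motion": [{"linear": [0.008,0.01,-0.004],"turn": [-0.004,0.022,-0.005],"gripper": 0},{"linear": [0.007,0.02,-0.003],"turn": [-0.003,0.021,-0.005],"gripper": 0},{"linear": [0,0.015,0],"turn": [0,0,0],"gripper": 0},{"linear": [0,0.01,0],"turn": [0,0,0],"gripper": 0},{"linear": [0,0,0],"turn": [0,0,0],"gripper": 0}]}}

```text
time_s: 10.65
position: [463.2, 241.8, 262.1]
tcp_rot: [-1.543, -0.24, -0.299]
ft_force: [0.1, -0.6, -1.7]
finger_gap: 22.9
```

```bash
python3 p.py 496 241 143 116;python3 - <<'E'
from h import *
for n,(x,y) in(("side",(130,70)),("scene",(265,75))):
    c=ctrl.capture(n);np.savez(f"{n}5.npz",img=c["image"],X=cloud(c),pose=c["pose"],**{k:c[k] for k in("fx","fy","cx","cy","k1")})
    cv2.imwrite(f"pics/{n}5.png",cv2.resize(c["image"][y:y+70,x:x+90,::-1],None,fx=8,fy=8,interpolation=cv2.INTER_CUBIC))
c=ctrl.capture("wrist");cv2.imwrite("pics/wrist5.png",c["image"][:,:,::-1])
E
```

```text
t 10.65 pos [463.2 241.8 262.1] F [ 0.08 -0.56 -1.71] gap 22.9 q [ 0.4  -0.12 -1.01  2.03  0.12  0.9   0.85]
tool axes x,y,z: [ 0.941 -0.038  0.337] [ 0.337  0.004 -0.941] [0.035 0.999 0.016]
linear [-0.0098  0.0072 -0.0006] turn [-0.009  -0.0234 -0.0051] rows>= 0.24331008858053133
```

View pics/side5.png

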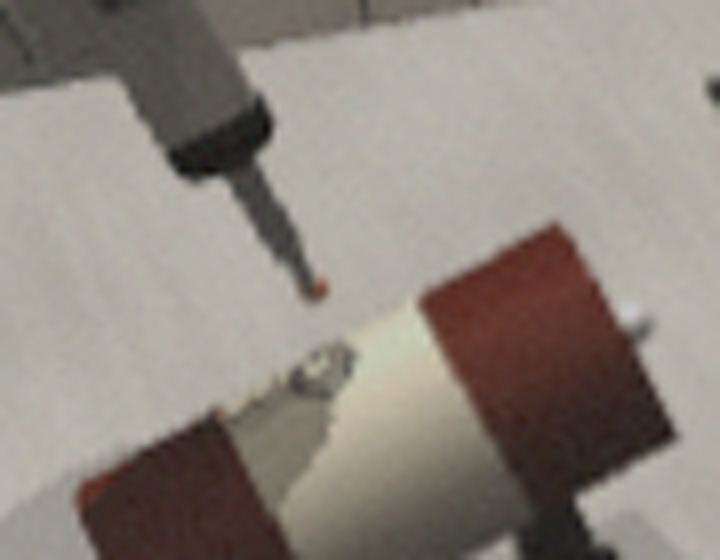

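View pics/scene5.png

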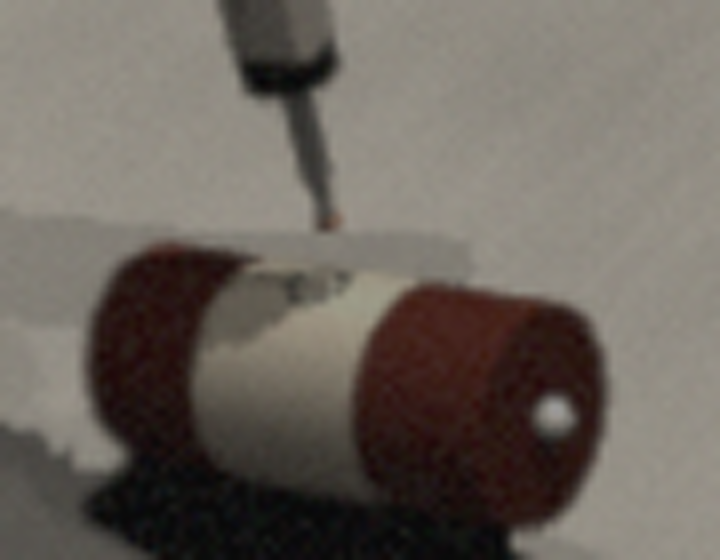

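```bash
cat > tri.py <<'E'
from h import *
from scipy.optimize import least_squares
D={n:dict(np.load(f"{n}5.npz")) for n in("side","scene")}
def tri(s,c):
    f=lambda P:np.r_[proj(D["side"],P)[0]-s,proj(D["scene"],P)[0]-c]
    r=least_squares(f,[496,241,150]);return r.x,r.fun
M=R.from_euler("ZY",[-.016,-np.deg2rad(20)]).as_matrix()
def rep(tip,ring,tcp=None):
    print("tip",np.round(tip[0],1),np.round(tip[1],1),"ring",np.round(ring[0],1),np.round(ring[1],1)); print("tip-ring in salami axes",np.round(M.T@(tip[0]-ring[0]),1))
E
python3 - <<'E'
from tri import *
t=tri((169.5,106),(305.6,102.5))
rep(t,tri((170.1,115.8),(304.2,110.4)))
rep(t,tri((170.1,115.8),(304.6,110.7)))
o=ctrl.get_obs();y=R.from_rotvec(o["tcp_rot"]).apply([0,1,0]);print("tip pred",o["position"]+96*y)
E
```

```text
tip [496.5 239.8 175.2] [-0.2 -0.3 -0.   0.4] ring [494.  239.4 143.8] [-0.  -0.  -0.   0.1]
tip-ring in salami axes [13.1  0.4 28.6]
tip [496.5 239.8 175.2] [-0.2 -0.3 -0.   0.4] ring [494.5 241.2 142.3] [ 0.1  0.1  0.  -0.1]
tip-ring in salami axes [13.2 -1.3 30.2]
tip pred [496.29577044 243.37628462 173.97475436]
```

View pics/wrist5.png

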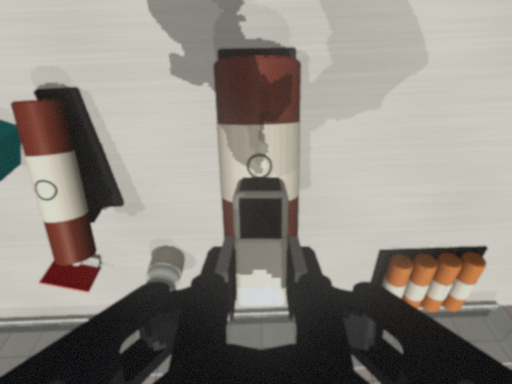

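```bash
python3 - <<'E'
from h import *
c=ctrl.capture("wrist");X=cloud(c)
g=c["image"].mean(2)[145:178,240:282];w=cv2.resize(c["image"][130:200,215:305,::-1],None,fx=7,fy=7,interpolation=cv2.INTER_CUBIC);cv2.imwrite("pics/w6.png",w)
print(np.round(np.nanmedian(X[164:168,257:263].reshape(-1,3),0),1), np.round(proj(c,[494.3,240.5,143.0]),1))
E
python3 p.py 494.5 240.5 143 116
```

```text
[494.4 242.1 142.5] [[257.9 165.7]]
t 10.85 pos [463.5 243.1 264.5] F [ 0.46  0.75 -2.1 ] gap 22.7 q [ 0.39 -0.13 -1.01  2.02  0.12  0.9   0.85]
tool axes x,y,z: [ 0.939 -0.036  0.342] [ 0.342  0.004 -0.94 ] [0.033 0.999 0.016]
linear [-0.0123  0.0088 -0.0025] turn [-0.0095 -0.0211  0.0002] rows>= 0.3064338623581515
```

View pics/w6.png

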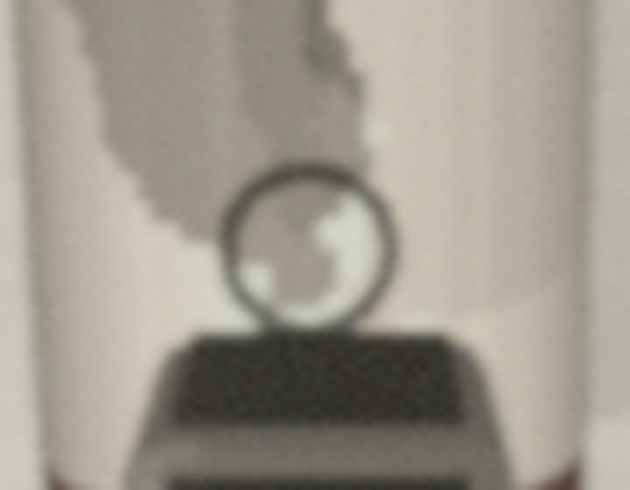

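{"fn": "play_rows", "kwargs": {"motion": [{"linear": [-0.006,0,-0.001],"turn": [-0.005,-0.011,0],"gripper": 0},{"linear": [-0.006,0.004,-0.001],"turn": [-0.005,-0.01,0],"gripper": 0},{"linear": [0,0.005,0],"turn": [0,0,0],"gripper": 0},{"linear": [0,0,0],"turn": [0,0,0],"gripper": 0}]}}

```text
time_s: 11.25
position: [454.5, 242.6, 253.1]
tcp_rot: [-1.558, -0.268, -0.288]
ft_force: [-0.4, -0.6, -1.1]
finger_gap: 22.7
```

```bash
python3 p.py 494.5 241.7 142.7 106;python3 - <<'E'
from h import *
for n,(x,y) in(("side",(130,70)),("scene",(265,75))):
    c=ctrl.capture(n);np.savez(f"{n}5.npz",img=c["image"],pose=c["pose"],**{k:c[k] for k in("fx","fy","cx","cy","k1")})
    cv2.imwrite(f"pics/{n}7.png",cv2.resize(c["image"][y:y+70,x:x+90,::-1],None,fx=8,fy=8,interpolation=cv2.INTER_CUBIC))
P=[];F=[]
for i in range(8):
    ctrl.capture("wrist");o=ctrl.get_obs();P.append(o["position"]);F.append(o["ft_force"])
print(np.mean(P,0).round(2),np.std(P,0).round(2),np.mean(F,0).round(2),np.std(F,0).round(2))
E
python3 p.py 494.5 241.7 142.7 106
```

```text
t 11.25 pos [454.5 242.6 253.1] F [-0.38 -0.63 -1.1 ] gap 22.7 q [ 0.39 -0.14 -1.02  2.05  0.13  0.88  0.84]
tool axes x,y,z: [ 0.938 -0.012  0.346] [ 0.346 -0.007 -0.938] [ 0.013  1.    -0.003]
linear [-0.0002  0.0114 -0.0003] turn [0.0015 0.0033 0.0046] rows>= 0.22816748690771554
[455.15 242.88 253.89] [0.09 0.03 0.06] [-0.21  0.01 -1.64] [0.52 0.75 0.45]
t 11.75 pos [455.1 242.8 253.9] F [-0.2   0.04 -2.29] gap 22.6 q [ 0.39 -0.14 -1.02  2.05  0.13  0.88  0.84]
tool axes x,y,z: [ 0.938 -0.013  0.347] [ 0.347 -0.006 -0.938] [ 0.014  1.    -0.001]
linear [-0.0011  0.0119 -0.0005] turn [0.0006 0.0023 0.0051] rows>= 0.23982049856788196
```

View pics/side7.png

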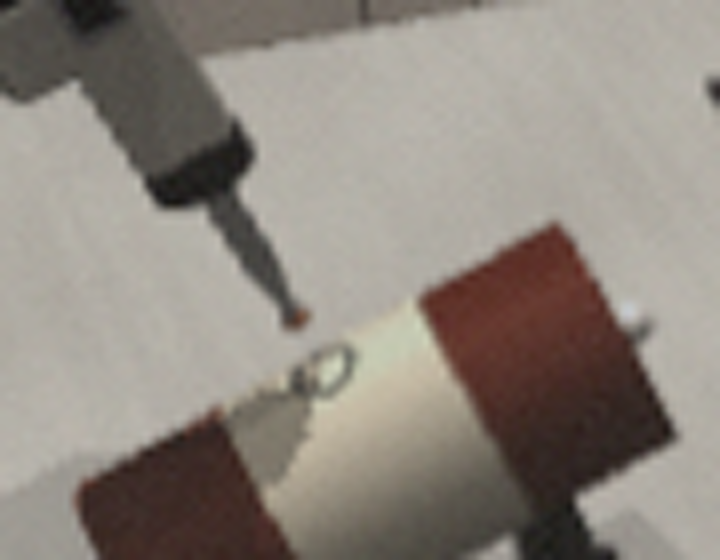

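View pics/scene7.png

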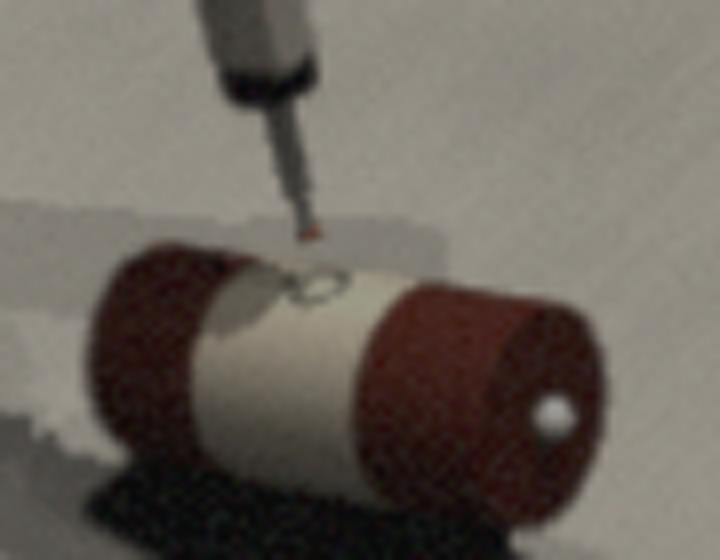

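```bash
python3 - <<'E'
from tri import *
s=lambda a,b:((a+.5)/8-.5+130,(b+.5)/8-.5+70)
c=lambda a,b:((a+.5)/8-.5+265,(b+.5)/8-.5+75)
rep(tri(s(298,322),c(309,237)),tri(s(325,371),c(318,288)))
o=ctrl.get_obs();y=R.from_rotvec(o["tcp_rot"]).apply([0,1,0]);t=o["position"]+96*y;print("pred",t, M.T@(t-[494.5,241.7,142.7]))
E
```

```text
tip [487.7 240.5 164.3] [-0.1 -0.2 -0.   0.2] ring [494.3 239.7 143.1] [-0. -0. -0.  0.]
tip-ring in salami axes [ 1.1  0.6 22.2]
pred [488.4397121  242.24736101 163.83617239] [ 1.52668854  0.45033048 21.93697566]
```

Both methods agree: the tip is 22 mm off the skin and within about 1.5 mm of the ring axis. I advance 16 mm, then go slowly.

{"fn": "play_rows", "kwargs": {"motion": [{"linear": [-0.001,0.006,-0.0003],"turn": [0,0,0.004],"gripper": 0},{"linear": [0,0.006,0],"turn": [0,0,0],"gripper": 0},{"linear": [0,0.004,0],"turn": [0,0,0],"gripper": 0},{"linear": [0,0,0],"turn": [0,0,0],"gripper": 0}]}}

```text
time_s: 12.15
position: [460.1, 242.1, 236.9]
tcp_rot: [-1.557, -0.263, -0.286]
ft_force: [0.6, -0.0, -1.6]
finger_gap: 23.1
```

```bash
cat > chk.py <<'E'
from tri import *
P=[];F=[];Y=[]
for i in range(6):
    ctrl.capture("wrist");o=ctrl.get_obs();P.append(o["position"]);F.append(o["ft_force"]);Y.append(R.from_rotvec(o["tcp_rot"]).apply([0,1,0]))
p=np.mean(P,0);y=np.mean(Y,0);t=p+96*y
print("t",o["time_s"],"tip(free) in salami axes",np.round(M.T@(t-[494.5,241.7,142.7]),1),"F salami axes",np.round(M.T@np.mean(F,0),2),"gap",o["finger_gap"],"angle",np.arccos(-y@M[:,2]/np.linalg.norm(y)))
E
python3 chk.py; python3 p.py 494.5 241.7 142.7 90
```

```text
t 12.45 tip(free) in salami axes [0.8 0.2 5.1] F salami axes [-0.44 -0.08 -1.01] gap 22.64072498825335 angle 0.0020085018489706943
t 12.45 pos [460.6 242.7 238.3] F [ 0.24  0.01 -0.97] gap 22.6 q [ 0.4  -0.09 -1.05  2.06  0.18  0.86  0.79]
tool axes x,y,z: [ 0.939 -0.013  0.345] [ 0.345 -0.006 -0.939] [ 0.014  1.    -0.001]
linear [-0.0009  0.0114 -0.0004] turn [0.0002 0.0019 0.0029] rows>= 0.22965513126546122
```

{"fn": "play_rows", "kwargs": {"motion": [{"linear": [-0.001,0.002,0],"turn": [0,0,0.002],"gripper": 0},{"linear": [0,0.002,0],"turn": [0,0,0],"gripper": 0},{"linear": [0,0.002,0],"turn": [0,0,0],"gripper": 0},{"linear": [0,0.002,0],"turn": [0,0,0],"gripper": 0},{"linear": [0,0,0],"turn": [0,0,0],"gripper": 0}]}}

```text
time_s: 12.95
position: [463.1, 243.0, 230.7]
tcp_rot: [-1.556, -0.265, -0.287]
ft_force: [0.0, 0.4, -0.3]
finger_gap: 22.4
```

```bash
python3 chk.py
```

```text
t 13.25 tip(free) in salami axes [ 0.9  0.8 -2.3] F salami axes [-0.6  -0.49 -0.64] gap 22.508117939340703 angle 0.002810530550323
```

Contact: the force has changed by 0.8 N, against 0.9 N expected for 2.3 mm. I advance another 4 mm.

{"fn": "play_rows", "kwargs": {"motion": [{"linear": [-0.0005,0.001,-0.0005],"turn": [0,0,0],"gripper": 0},{"linear": [0,0.0015,0],"turn": [0,0,0],"gripper": 0},{"linear": [0,0.001,0],"turn": [0,0,0],"gripper": 0},{"linear": [0,0,0],"turn": [0,0,0],"gripper": 0},{"linear": [0,0,0],"turn": [0,0,0],"gripper": 0}]}}

```text
time_s: 13.75
position: [464.1, 243.0, 228.0]
tcp_rot: [-1.556, -0.266, -0.288]
ft_force: [-1.0, -0.5, 0.6]
finger_gap: 22.9
```

```bash
python3 chk.py;python3 - <<'E'
from h import *
for n,(x,y) in(("side",(130,70)),("scene",(265,75))):
    c=ctrl.capture(n)
    cv2.imwrite(f"pics/{n}8.png",cv2.resize(c["image"][y:y+70,x:x+90,::-1],None,fx=8,fy=8,interpolation=cv2.INTER_CUBIC))
E
```

```text
t 14.05 tip(free) in salami axes [ 1.   0.8 -5.5] F salami axes [-1.1  -0.21  1.08] gap 22.85521539183349 angle 0.004089431912138797
```

View pics/side8.png

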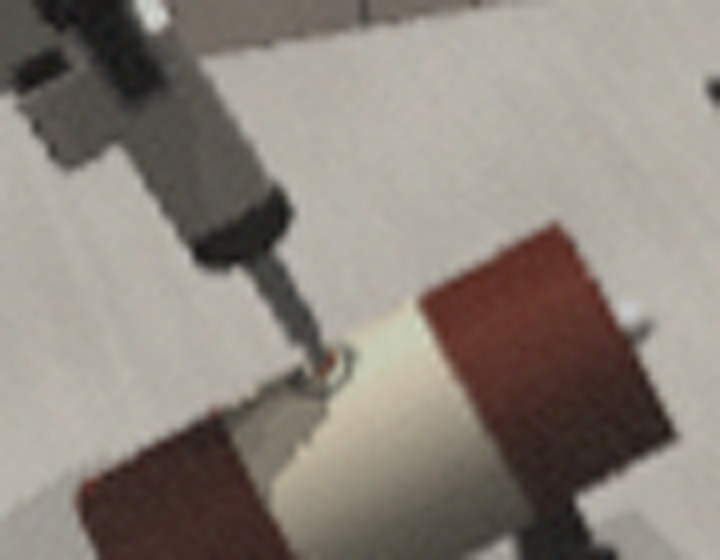

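View pics/scene8.png

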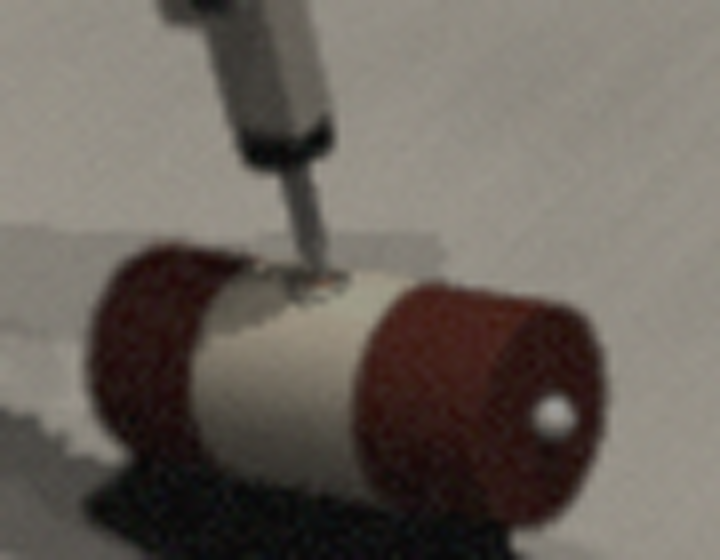

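The tip sits inside the ring (side crop 325,368; scene crop 318,280). Force is 2.5 N and the tip is in by about 5.5–6.4 mm. One check that it is steady, then hand in.

```bash
python3 chk.py && python3 -c "
from station import ctrl;print(ctrl.get_obs()['dq'].round(3));print(ctrl.job_done());o=ctrl.get_obs();print(o['time_s'],o['position'],o['ft_force'],o['finger_gap'])"
```

```text
t 14.45 tip(free) in salami axes [ 1.   0.8 -5.5] F salami axes [-0.81  0.12  0.86] gap 23.072296768576685 angle 0.004106633197280078
[ 0.001 -0.    -0.001  0.002  0.     0.     0.001]
the job is handed in; nothing more can be done
None
the job is handed in; nothing more can be done
```

I took the thermometer out of the grey holder and carried it high over the thin salami. It is now held on the thick salami's ring, with the display towards the low cut end. I handed the job in at about 14.5 s, with no verdict given.

Last checks before handing in:
- **Position:** the tip is about 1.3 mm from the ring centre by arm pose, and the side and scene pictures show it inside the ring.
- **Angle:** the tool is within 0.005 rad of square to the fitted top. I did not measure the stem separately in the final pose.
- **Press:** the tip is in by about 5.5 mm from the arm pose, or 5.8–6.4 mm from a force of about 2.3–2.5 N. The two disagree slightly, but both are well inside the limits.
- **Grip and steadiness:** the arm was still. The gripper reads 22.5–23 mm on the 24 mm handle, slightly under its stated width, and it showed no sign of slipping.
- **Other things:** the camera and force readings showed no contact with the thin salami, and nothing was seen to move. I did not measure the jar, ticket and dish again at the end.

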